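Heft two cue extensions and offer the weighted one up to the cue

TASK

Two cue extensions that look alike lie in the dark walnut cradle, and one of them has a weight fitted inside: heft each in turn to tell which is heavier. Gently lay the lighter one lengthwise in a notch of the pale maple stock cradle and let go of it, and offer the heavier one up to the cue clamped in the press, held in line with the cue, its brass pin pointing at the middle of the cue's butt face and about two centimetres short of it. Finish still holding it there, clear of everything but the gripper; do not drop either, knock the press or its cue, or disturb the other things on the cart.

Things in the scene. Friction and masses are not known exactly. Their poses are not given: they have to be found in the camera images.
- extension_a: One of two look-alike cue extensions: black tube 30 mm thick, rubber bumper at one end, brass collar and pin (8 mm thick, 14 mm long) at the other; 174 mm long without the pin. Origin on the axis mid-length, about its centre of mass; y along the axis to the pin. Weighs 0.16 to 0.45 kg; one, not always the same, is at least 0.1 kg heavier. The pins start pointing roughly to +y.
- extension_b: One of two look-alike cue extensions: black tube 30 mm thick, rubber bumper at one end, brass collar and pin (8 mm thick, 14 mm long) at the other; 174 mm long without the pin. Origin on the axis mid-length, about its centre of mass; y along the axis to the pin. Weighs 0.16 to 0.45 kg; one, not always the same, is at least 0.1 kg heavier. The pins start pointing roughly to +y.
- extension_a_pin (a point): Tip of the brass pin of extension_a, on its axis, 101 mm from the origin of extension_a along its y.
- extension_b_pin (a point): Tip of the brass pin of extension_b, on its axis, 101 mm from the origin of extension_b along its y.
- job_cradle: Dark walnut cradle, fixed, 150 (x) by 120 mm (y), origin under its centre. Two crosswise 14 mm boards at y = +-45 mm, open between, have notches at x = +-40 mm running along y: flat floor 16 mm wide, 34 mm up, sides sloping 45 degrees out to 49 mm height. Base plate 8 mm. Holds both extensions at the start, in either order, their axes 49 mm up.
- stock_cradle: Pale maple cradle, fixed, 150 (x) by 120 mm (y), origin under its centre. Two crosswise 14 mm boards at y = +-45 mm, open between, have notches at x = +-40 mm running along y: flat floor 16 mm wide, 34 mm up, sides sloping 45 degrees out to 49 mm height. Base plate 8 mm. Empty; the lighter extension goes midway in either notch, either way round.
- stock_cradle_left (a point): Place in the stock cradle's notch at x = -40 mm where the origin of an extension laid midway comes to lie: on its axis, 49 mm above the cart. Axes as the cradle, y along the notch.
- stock_cradle_right (a point): Place in the stock cradle's notch at x = 40 mm where the origin of an extension laid midway comes to lie: on its axis, 49 mm above the cart. Axes as the cradle, y along the notch.
- press: Grey cast-iron hand press, fixed, with a cue butt clamped level in it, 737 mm long, axis 150 mm up. Origin on the cart straight below the middle of the cue's butt face; y runs from there along the cue. Frame 200 (x) by 160 mm (y) around x = 45, y = 220 mm, 335 mm high; ram to 400, lever to 480 mm. A wooden rest carries the cue at y = 500 mm.
- cue_end (a point): Middle of the cue's butt face (black rubber with a brass bushing standing out 2 mm, look only), on the cue's axis, 150 mm above the cart. Axes as the press: y points into the cue, z up. The extension is offered up from the -y side.
- mallet: Bystander: black rubber mallet lying flat. Head 95 mm long along its x, 58 mm thick, origin on the cart below the head's middle; wooden handle reaches 250 mm along its y.
- clamp_ring: Bystander: walnut tip-clamp ring, 52 mm across, 22 mm high, origin under its centre.
- ferrule: Bystander: white nylon ferrule standing upright, 17 mm across, 30 mm high, origin under its centre.
- sanding_drum: Bystander: aluminium sanding drum with a red-brown abrasive sleeve, standing, 43 mm across, 74 mm high, origin under its centre.
Not all that is in view belongs to the job. Leave any blue or red look-alike of the extension_a alone.

How it is judged:
On the way, in this order (a step that is already met when the one before it is completed fails the run):
1. one extension is lifted clear of its cradle (((height (world z) of extension_a above 0.085 m and contact force between extension_a and job_cradle below 0.05 N) or (height (world z) of extension_b above 0.085 m and contact force between extension_b and job_cradle below 0.05 N))), for 0.2 s.
2. one extension lies in the stock cradle, let go ((((x of extension_a in the frame of stock_cradle between -0.046 and -0.034 m or x of extension_a in the frame of stock_cradle between 0.034 and 0.046 m) and y of extension_a in the frame of stock_cradle between -0.03 and 0.03 m and z of extension_a in the frame of stock_cradle between 0.044 and 0.055 m and angle between the y axis of extension_a and the y axis of stock_cradle, either way round below 0.1 rad and contact force between extension_a and the fingers below 0.05 N and linear speed of extension_a below 0.02 m/s) or ((x of extension_b in the frame of stock_cradle between -0.046 and -0.034 m or x of extension_b in the frame of stock_cradle between 0.034 and 0.046 m) and y of extension_b in the frame of stock_cradle between -0.03 and 0.03 m and z of extension_b in the frame of stock_cradle between 0.044 and 0.055 m and angle between the y axis of extension_b and the y axis of stock_cradle, either way round below 0.1 rad and contact force between extension_b and the fingers below 0.05 N and linear speed of extension_b below 0.02 m/s))), for 0.2 s.
At the end, for the whole second after the job is handed in: Lighter extension (under 2.8 N) at rest and released in a stock cradle notch, within 30 mm of mid-notch. Heavier held still, touching only the gripper, within 0.12 rad of the cue's axis, pin tip within 10 mm of that axis sideways and in height, 3 to 40 mm short of the butt face ((((x of extension_a in the frame of stock_cradle between -0.046 and -0.034 m or x of extension_a in the frame of stock_cradle between 0.034 and 0.046 m) and y of extension_a in the frame of stock_cradle between -0.03 and 0.03 m and z of extension_a in the frame of stock_cradle between 0.044 and 0.055 m and angle between the y axis of extension_a and the y axis of stock_cradle, either way round below 0.1 rad and contact force between extension_a and the fingers below 0.05 N and linear speed of extension_a below 0.02 m/s and contact force between extension_a and stock_cradle between 1 and 2.8 N and y of extension_b_pin in the frame of cue_end between -0.04 and -0.003 m and x of extension_b_pin in the frame of cue_end between -0.01 and 0.01 m and z of extension_b_pin in the frame of cue_end between -0.01 and 0.01 m and angle between the y axis of extension_b and the y axis of cue_end, either way round below 0.12 rad and contact force between extension_b and the fingers above 3 N and linear speed of extension_b below 0.03 m/s and contact force between extension_b and press below 0.05 N and contact force between extension_b and stock_cradle below 0.05 N and contact force between extension_b and job_cradle below 0.05 N) or ((x of extension_b in the frame of stock_cradle between -0.046 and -0.034 m or x of extension_b in the frame of stock_cradle between 0.034 and 0.046 m) and y of extension_b in the frame of stock_cradle between -0.03 and 0.03 m and z of extension_b in the frame of stock_cradle between 0.044 and 0.055 m and angle between the y axis of extension_b and the y axis of stock_cradle, either way round below 0.1 rad and contact force between extension_b and the fingers below 0.05 N and linear speed of extension_b below 0.02 m/s and contact force between extension_b and stock_cradle between 1 and 2.8 N and y of extension_a_pin in the frame of cue_end between -0.04 and -0.003 m and x of extension_a_pin in the frame of cue_end between -0.01 and 0.01 m and z of extension_a_pin in the frame of cue_end between -0.01 and 0.01 m and angle between the y axis of extension_a and the y axis of cue_end, either way round below 0.12 rad and contact force between extension_a and the fingers above 3 N and linear speed of extension_a below 0.03 m/s and contact force between extension_a and press below 0.05 N and contact force between extension_a and stock_cradle below 0.05 N and contact force between extension_a and job_cradle below 0.05 N))); the arm keeps its last pose, push and grip.
It fails at once if an extension knocks the press or the clamped cue (contact force between any of extension_a, extension_b and press above 4 N).
It fails at once if the arm or gripper runs into the press or the cue (contact force between the arm and press above 4 N).
It fails at once if an extension is dropped ((contact force between extension_a and the fingers below 0.05 N and linear speed of extension_a above 0.6 m/s) or (contact force between extension_b and the fingers below 0.05 N and linear speed of extension_b above 0.6 m/s)).
It fails at once if a bystander is shifted by more than 20 mm (distance of any of mallet, clamp_ring, ferrule, sanding_drum from where it was at the start of the episode above 0.02 m).
It also fails if it takes over 72 s, if anything falls off the work surface, if the arm or the gripper's body presses on something with over 40 N, if the wrist force passes 120 N, or if a joint passes its speed limit or range.

ROBOT

A 6-joint arm with a two-finger parallel gripper is mounted at the origin on the work surface. World frame = base frame: x ahead of the robot, y to its left, z up, the work surface at z = 0. Lengths are in m, angles in rad, forces in N, time in s.
With the tool pointing down it reaches from about 0.375 to 0.9 m from the base axis. Payload 3.1 kg.
Tool frame: the origin (TCP) lies midway between the tips of the shut fingers; the grasp point (between the pads) lies 19 mm behind it (manip.grip_depth is the distance from the TCP to the grasp point, in m); z points along the fingers, y is the line along which they close (so a half turn about z gives the same grasp; the last joint's range is limited). The gripper opens to 85 mm and grips with 20 to 120 N. Pads are 22 mm wide; open, the fingers measure 114 mm over their backs; the gripper's body (76 mm by 85 mm) begins 54 mm behind the grasp point. The pads swing forward as they close: fully open they stand 13 mm farther back than shut.
Start: joints at [-1.377, 0.527, 1.433, -0, 1.181, -0.178], TCP at [0.228, -0.582, 0.231] pointing down, gripper open.
Joint ranges: [-3.08, 3.08], [-0.75, 2.2], [0.22, 2.44], [-1.43, 4.57], [0, 2.65], [-2.85, 2.85]. Speed limits (rad/s): [2.79, 2.79, 3.14, 3.14, 3.14, 3.14].

INTERFACE

Orientations are given as a unit quaternion [x, y, z, w].
In Python, from station import telemetry, snapshot, manip gives the robot as it stands. The module is installed in compiled form; this text tells all that it offers.
- The arm moves only by the shell command python3 -m crank 'ROWS' [OPENING] [FORCE]. ROWS is text: rows parted by semicolons, each of 6 numbers parted by spaces: the shift along the tool's x, y, z as a fraction of full scale, then the turn, a rotation vector about the tool's x, y, z as a fraction of full scale. A call has exactly 5 rows; each row shifts and turns the commanded pose from where the row before left it, along the tool's axes as they then stand; what a row does not reach is not made up. Full scale, the value 1, is 4 cm for a shift and 90 degrees for a turn. A row lasts 1/10 s, in which the tool goes at most 50 mm and 8.59 degrees, less where a joint would pass 70% of its speed; a pose out of reach is approached as far as the arm can. A call with a number of a shift or a turn outside -1 to 1 is refused whole. A call with a gripper value outside its range is refused whole. OPENING is the opening, from -1 (shut) to 1 (fully open), set as the call begins (- or left out, the last holds). The fingers move at their own pace and stop on an object; FORCE is the grip in N (left out, the last holds). Time passes only in rows, so rows that do not move let the fingers close, or fill a call up. It gives the time, the measured TCP pose, the force, the opening and the grip force at its end, in the units of the state.
- telemetry.sense(): the state, without advancing time (a new reading comes with each control period).
- snapshot(name): name is "side" or "top"; returns a dict with "image" (480x640x3 uint8, red, green, blue), "depth" (480x640 float32, m along the optical axis (not along the pixel's ray), 0 where there is no reading), "camera_matrix" (3x3 intrinsics, pixels), "rvec" (rotation vector, rad) and "tvec" (3), from world to camera coordinates, as OpenCV has them. Camera axes: x right, y down, z forward; pixel columns grow to the right and rows downward; lengths in m; the calibration is good to about 2 mm. A picture is of the moment at which its call begins.
- manip.sign_off(): hands the job in; it is judged then, once.
The state is a dict: "t": time; "q": joint angles; "qd": joint speeds; "tau": joint torques, N m; "tcp_pos": TCP position; "tool_rot": TCP orientation; "force": force on the tool from outside, world axes, zero at the start; "ft_torque": the same for the moment, N m; "finger_gap": opening from 0.0 (shut) to 1.0 (fully open); "gripper_force": force on a finger pad.
Only numpy, scipy, OpenCV 4.12 (cv2) and the standard library are available. Lean on these libraries where they do the work, as an engineer would, in place of code of your own. Each camera call takes 0.05 s, during which the arm holds its last target. There are 200 camera calls.

## Working session

There is one attempt and no reset: what is moved stays moved. The work goes in short steps, Python scripts to look and compute and a shell command to move; the robot and the scene stay as the last step left them, time stands still between calls to the robot, and variables do not carry over. Pictures are saved under pics/ and viewed, at most 10 in all, crops included, and the job is handed in when it is done.

```bash
mkdir -p pics; cat > h.py <<'E'
import numpy as np, cv2
from station import telemetry, snapshot, manip
from scipy.spatial.transform import Rotation as R
def cam(n):
    s=snapshot(n); s['R']=cv2.Rodrigues(np.array(s['rvec'],float))[0]; s['t']=np.array(s['tvec'],float).ravel(); s['K']=np.array(s['camera_matrix']); return s
def ray(s,uv):
    d=s['R'].T@np.linalg.inv(s['K'])@np.array([uv[0],uv[1],1.]); return -s['R'].T@s['t'],d
def plane(s,uv,z):
    o,d=ray(s,uv); return o+d*(z-o[2])/d[2]
def cloud(s):
    v,u=np.mgrid[:480,:640]; z=s['depth']; p=np.stack([u*z,v*z,z],-1)@np.linalg.inv(s['K']).T
    return (p-s['t'])@s['R']
E
python3 - <<'E'
from h import *
for n in ('top','side'):
    s=cam(n); cv2.imwrite(f'pics/{n}0.png',s['image'][:,:,::-1]); np.savez(f'{n}0.npz',**{k:s[k] for k in('image','depth','R','t','K')})
    print(n,-s['R'].T@s['t'],s['R'][2],(s['depth']>0).mean())
print(telemetry.sense())
E
```

```text
top [ 0.46845568 -0.12927496  1.36101908] [ 0.06533595  0.00977852 -0.99781541] 0.996015625
side [0.0642001  0.85030432 0.80634333] [ 0.38210287 -0.74791483 -0.54278983] 0.9957779947916666
{'t': 0.1, 'q': array([-1.37648917e+00,  5.28394541e-01,  1.43375397e+00, -5.07530413e-06,
        1.18141154e+00, -1.78517419e-01]), 'qd': array([-0.00058238, -0.00130759, -0.00337308, -0.00024382, -0.00111605,
        0.00023059]), 'tau': array([-4.30803766e-04, -4.43304849e+01, -1.78586447e+01, -2.39174879e-04,
        3.92895468e-03, -1.14466721e-05]), 'tcp_pos': array([ 0.22754579, -0.58142335,  0.23042479]), 'tool_rot': array([ 9.82674831e-01,  1.85335397e-01, -1.01127604e-05, -9.83649685e-04]), 'force': array([0.22281176, 0.46525791, 0.00253653]), 'ft_torque': array([ 0.02196323, -0.01743788, -0.00654489]), 'gripper_force': 0.0, 'finger_gap': 1.002084377816124}
```

View pics/top0.png

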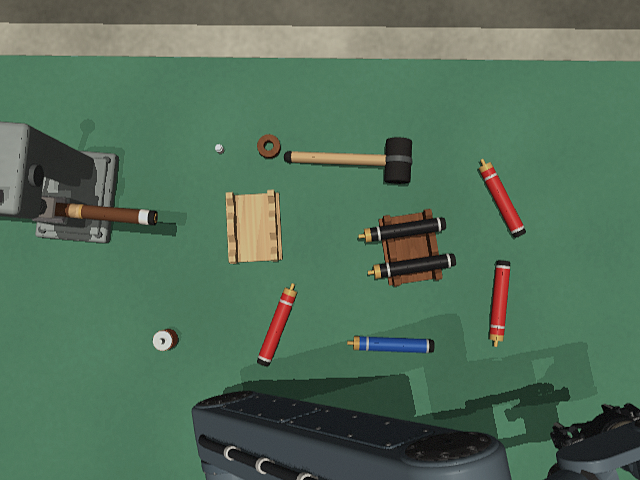

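View pics/side0.png

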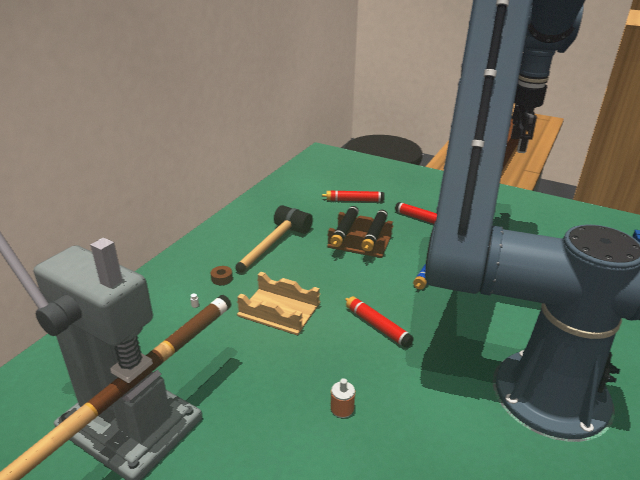

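The top view shows the walnut cradle with two black extensions at (403,231) and (412,266), their pins pointing left (+y). The maple cradle is at (254,228) and the cue butt face at (158,217). In the side view the butt face is at about (226,302), the extensions at (345,228) and (375,230), and the maple cradle at (280,302).

```bash
cat > m.py <<'E'
from h import *
def load(n): return dict(np.load(f'{n}0.npz'))
T,S=load('top'),load('side')
CT,CS=cloud(T),cloud(S)
def fit(p,name):
    c=np.median(p,0); u,s,v=np.linalg.svd(p-p.mean(0),full_matrices=False); d=v[0]*np.sign(v[0][1]); pr=(p-p.mean(0))@d
    print(name,len(p),'mean',p.mean(0).round(4),'dir',d.round(3),'yaw from +y',np.arctan2(-d[0],d[1]).round(3),'ends',(p.mean(0)+d*pr.min()).round(4),(p.mean(0)+d*pr.max()).round(4),'zmax',np.percentile(p[:,2],95).round(4))
v,u=np.mgrid[:480,:640]
for nm,(u0,u1,v0,v1) in {'far':(355,450,212,246),'near':(362,460,250,282)}.items():
    m=(u>=u0)&(u<u1)&(v>=v0)&(v<v1)&(CT[...,2]>0.052)
    fit(CT[m],'top '+nm)
# side: points around x-y region
for nm,C in (('top',CT),('side',CS)):
    m=(C[...,0]>.33)&(C[...,0]<.56)&(C[...,1]>-.45)&(C[...,1]<-.15)&(C[...,2]>.053)&(C[...,2]<.09)
    p=C[m]; k=cv2.connectedComponents(m.astype(np.uint8))
    for i in range(1,k[0]):
        q=C[k[1]==i]
        if len(q)>100: fit(q,nm+' comp')
# stock cradle: boards
for nm,C,(u0,u1,v0,v1) in (('top',CT,(215,295,180,272)),('side',CS,(230,330,265,335))):
    m=(u>=u0)&(u<u1)&(v>=v0)&(v<v1)&(C[...,2]>.03)&(C[...,2]<.07)
    k=cv2.connectedComponents(m.astype(np.uint8))
    for i in range(1,k[0]):
        q=C[k[1]==i]
        if len(q)>60: fit(q,nm+' board')
    m=(u>=u0)&(u<u1)&(v>=v0)&(v<v1)&(C[...,2]>.004)&(C[...,2]<.07)
    q=C[m][:,:2].astype(np.float32); r=cv2.minAreaRect(q); print(nm,'cradle rect',r)
# cue
for nm,C,(u0,u1,v0,v1) in (('top',CT,(60,170,200,232)),('side',CS,(150,240,285,370))):
    m=(u>=u0)&(u<u1)&(v>=v0)&(v<v1)&(C[...,2]>.14)&(C[...,2]<.19)
    k=cv2.connectedComponents(m.astype(np.uint8))
    for i in range(1,k[0]):
        q=C[k[1]==i]
        if len(q)>60: fit(q,nm+' cue')
E
python3 m.py
```

```text
top far 1123 mean [ 0.5753 -0.2873  0.077 ] dir [-0.085  0.139  0.987] yaw from +y 0.55 ends [ 0.5785 -0.2924  0.0404] [ 0.4649 -0.1072  1.3576] zmax 0.0667
top near 1137 mean [ 0.4991 -0.3077  0.0756] dir [-0.027  0.157  0.987] yaw from +y 0.169 ends [ 0.5001 -0.3136  0.039 ] [ 0.4644 -0.1037  1.3568] zmax 0.0665
top comp 1084 mean [ 0.4996 -0.3098  0.061 ] dir [-0.163  0.987  0.001] yaw from +y 0.164 ends [ 0.514  -0.3968  0.061 ] [ 0.4845 -0.2189  0.0611] zmax 0.0663
side comp 379 mean [ 0.4988 -0.2972  0.0599] dir [-0.157  0.988 -0.003] yaw from +y 0.157 ends [ 0.5141 -0.394   0.0602] [ 0.4864 -0.2188  0.0597] zmax 0.0642
top board 475 mean [ 0.5835 -0.005   0.0418] dir [ 0.997  0.072 -0.001] yaw from +y -1.498 ends [ 0.5064 -0.0106  0.0419] [0.6618 0.0007 0.0417] zmax 0.0512
top board 497 mean [0.5762 0.0844 0.0419] dir [0.997 0.071 0.006] yaw from +y -1.5 ends [0.5002 0.0791 0.0415] [0.653  0.0899 0.0424] zmax 0.0516
top cradle rect ((0.5862439870834351, 0.038632214069366455), (0.20397774875164032, 0.1771239936351776), 0.9555019736289978)
side board 498 mean [0.5845 0.0008 0.0393] dir [0.997 0.075 0.004] yaw from +y -1.496 ends [ 0.5096 -0.0048  0.0391] [0.6628 0.0067 0.0397] zmax 0.0486
side board 549 mean [0.5782 0.0904 0.0396] dir [0.997 0.074 0.   ] yaw from +y -1.497 ends [0.5036 0.0849 0.0396] [0.6569 0.0962 0.0396] zmax 0.0485
side cradle rect ((0.6293148398399353, 0.03710537031292915), (0.1499715894460678, 0.26413094997406006), 80.85179901123047)
top cue 1425 mean [0.5918 0.3104 0.1597] dir [ 0.077  0.997 -0.008] yaw from +y -0.077 ends [0.5845 0.2166 0.1605] [0.5998 0.4146 0.1589] zmax 0.1663
side cue 1617 mean [0.5888 0.3231 0.1568] dir [ 0.068  0.998 -0.004] yaw from +y -0.068 ends [0.5818 0.2212 0.1572] [0.5955 0.422  0.1565] zmax 0.1635
```

```bash
cat >> m.py <<'E'
print('----')
for nm,C in (('top',CT),('side',CS)):
    m=(C[...,0]>.535)&(C[...,0]<.615)&(C[...,1]>-.42)&(C[...,1]<-.15)&(C[...,2]>.053)&(C[...,2]<.09)
    fit(C[m],nm+' far')
E
python3 m.py | sed -n '/----/,$p'
python3 -m crank '0 0 0 0 0 -0.095;0 0 0 0 0 -0.095;0 0 0 0 0 -0.095;0 0 0 0 0 -0.095;0 0 0 0 0 -0.095' 0.2 60
python3 -m crank '0 0 0 0 0 -0.095;0 0 0 0 0 -0.095;0 0 0 0 0 -0.095;0 0 0 0 0 -0.095;0 0 0 0 0 0'
cat > go.py <<'E'
import sys
from h import *
# target x y z(TCP), yaw of extension axis from +y
x,y,z,yaw=map(float,sys.argv[1:5]); st=telemetry.sense()
Rt=R.from_quat(st['tool_rot']).as_matrix()
Rg=np.array([[-np.sin(yaw),np.cos(yaw),0],[np.cos(yaw),np.sin(yaw),0],[0,0,-1]]).T   # columns: tool x, y, z
d=Rt.T@(np.array([x,y,z])-st['tcp_pos'])/.04
w=R.from_matrix(Rt.T@Rg).as_rotvec()/(np.pi/2)
print('shift',d.round(3),'turn',w.round(4),'tcp',st['tcp_pos'].round(4),'F',st['force'].round(2),'gap',round(st['finger_gap'],3),'gf',round(st['gripper_force'],1),'t',round(st['t'],2),'q',st['q'].round(2))
E
python3 go.py .5 -.31 .15 .16
```

```text
----
top far 1075 mean [ 0.5767 -0.289   0.061 ] dir [-0.166  0.986  0.   ] yaw from +y 0.167 ends [ 0.5914 -0.3764  0.061 ] [ 0.5604 -0.192   0.061 ] zmax 0.0665
side far 373 mean [ 0.576  -0.2777  0.0598] dir [-0.157  0.988 -0.004] yaw from +y 0.158 ends [ 0.5915 -0.3755  0.0602] [ 0.5629 -0.1954  0.0595] zmax 0.064
t: 0.6
tcp_pos: [0.2276, -0.5816, 0.2307]
tool_rot: [0.846, 0.533, 0.0, -0.001]
force: [-0.0, -0.5, 0.3]
finger_gap: 0.6
gripper_force: 0.0
t: 1.1
tcp_pos: [0.2276, -0.5816, 0.2308]
tool_rot: [0.654, 0.756, 0.0, -0.0]
force: [0.5, 0.5, 0.1]
finger_gap: 0.599
gripper_force: 0.0
shift [5.734 7.719 2.026] turn [-0.     -0.0008 -0.0097] tcp [ 0.2276 -0.5816  0.2308] F [0.47 0.49 0.07] gap 0.599 gf 0.0 t 1.1 q [-1.38  0.53  1.43  0.    1.18 -1.52]
```

```bash

python3 -m crank '0.38 0.51 0 0 0 -0.01;0.38 0.51 0 0 0 0;0.38 0.51 0 0 0 0;0.38 0.51 0 0 0 0;0.38 0.51 0 0 0 0' >/dev/null
python3 -m crank '0.38 0.51 0.2 0 0 0;0.38 0.51 0.2 0 0 0;0.38 0.51 0.2 0 0 0;0.38 0.51 0.2 0 0 0;0.38 0.51 0.2 0 0 0' >/dev/null
python3 -m crank '0.38 0.51 0.2 0 0 0;0.38 0.51 0.2 0 0 0;0.38 0.51 0.2 0 0 0;0.38 0.51 0.2 0 0 0;0.38 0.51 0.2 0 0 0'
python3 go.py .5 -.31 .028 .16
```

```text
t: 2.6
tcp_pos: [0.4941, -0.3074, 0.1508]
tool_rot: [0.649, 0.76, 0.0, -0.0]
force: [-0.3, 0.1, -0.2]
finger_gap: 0.601
gripper_force: 0.0
shift [-0.088  0.136  3.07 ] turn [-0.0001 -0.0002 -0.0019] tcp [ 0.4941 -0.3074  0.1508] F [-0.31  0.14 -0.21] gap 0.601 gf 0.0 t 2.6 q [-0.75  0.57  1.62 -0.    0.95 -0.91]
```

```bash

python3 -m crank '-0.04 0.1 0.2 0 0 0;-0.04 0.03 0.4 0 0 0;0 0 0.4 0 0 0;0 0 0.4 0 0 0;0 0 0.3 0 0 0' >/dev/null
python3 go.py .5 -.31 .028 .16
```

```text
shift [0.02  0.042 1.352] turn [-0.0006 -0.0004 -0.0011] tcp [ 0.4985 -0.3111  0.0821] F [-0.1   0.2   0.69] gap 0.598 gf 0.0 t 3.1 q [-0.75  0.68  1.64 -0.    0.82 -0.91]
```

```bash
python3 - <<'E'
from h import *
a=cam('side'); b=cam('top')
im=np.hstack([cv2.resize(a['image'][150:290,280:440],None,fx=2.5,fy=2.5),cv2.resize(b['image'][180:320,340:480],None,fx=2.5,fy=2.5)])
cv2.imwrite('pics/g1.png',im[:,:,::-1])
E
```

```text
(no output)
```

View pics/g1.png

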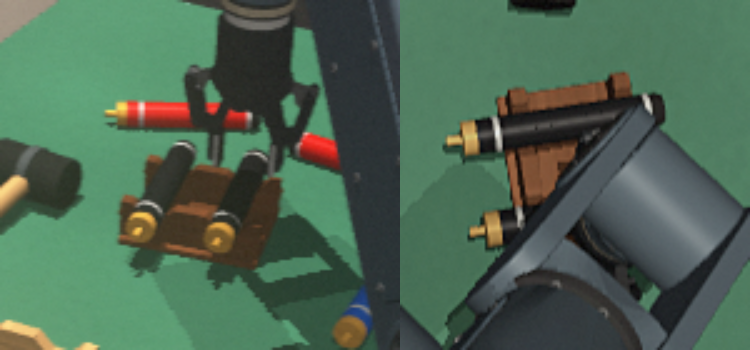

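The crop shows the near extension midway between the two finger tips, at (215,150) and (278,150), so the line-up is good. Next I descend, grip, lift and heft.

```bash

python3 -m crank '0.02 0.04 0.25 0 0 0;0 0 0.3 0 0 0;0 0 0.3 0 0 0;0 0 0.3 0 0 0;0 0 0.2 0 0 0' >/dev/null
python3 go.py .5 -.31 .028 .16
python3 -m crank '0 0 0 0 0 0;0 0 0 0 0 0;0 0 0 0 0 0;0 0 0 0 0 0;0 0 0 0 0 0' -1 60
python3 go.py .5 -.31 .028 .16
```

```text
shift [-0.02  -0.007 -0.003] turn [-0.0006 -0.0008  0.0005] tcp [ 0.5002 -0.3091  0.0279] F [0.48 0.02 0.21] gap 0.6 gf 0.0 t 3.7 q [-0.74  0.77  1.66 -0.    0.71 -0.9 ]
t: 4.2
tcp_pos: [0.5005, -0.3095, 0.0293]
tool_rot: [0.648, 0.762, 0.0, -0.0]
force: [-0.4, -0.1, -4.0]
finger_gap: 0.336
gripper_force: 59.9
shift [-0.011 -0.015  0.034] turn [-0.     -0.0001  0.0005] tcp [ 0.5005 -0.3095  0.0293] F [-0.37 -0.07 -3.96] gap 0.336 gf 59.9 t 4.2 q [-0.74  0.77  1.66 -0.    0.71 -0.9 ]
```

```bash
cat > w.py <<'E'
from h import *
f=[]
for _ in range(12):
    snapshot('top'); f.append(telemetry.sense()['force'])
f=np.array(f); print('F',f.mean(0).round(3),'sem',(f.std(0)/12**.5).round(3), 't',telemetry.sense()['t'])
E
python3 -m crank '0 0 -0.2 0 0 0;0 0 -0.4 0 0 0;0 0 -0.5 0 0 0;0 0 -0.5 0 0 0;0 0 -0.4 0 0 0' >/dev/null
python3 -m crank '0 0 -0.2 0 0 0;0 0 0 0 0 0;0 0 0 0 0 0;0 0 0 0 0 0;0 0 0 0 0 0'
python3 w.py; python3 go.py .5 -.31 .028 .16
```

```text
t: 5.2
tcp_pos: [0.5001, -0.3091, 0.1163]
tool_rot: [0.648, 0.762, 0.0, -0.001]
force: [-0.7, 0.1, -4.0]
finger_gap: 0.337
gripper_force: 59.9
F [-0.04   0.246 -3.509] sem [0.093 0.101 0.138] t 5.8
shift [-0.008 -0.017  2.233] turn [0.     0.     0.0005] tcp [ 0.5006 -0.3096  0.1173] F [-0.18 -0.43 -3.71] gap 0.336 gf 59.9 t 5.8 q [-0.74  0.63  1.62 -0.    0.89 -0.9 ]
```

It weighs about 3.5 N, so it is probably the heavier one. I'll put it back and heft the other.

```bash

python3 -m crank '0 0 0.3 0 0 0;0 0 0.5 0 0 0;0 0 0.5 0 0 0;0 0 0.4 0 0 0;0 0 0.25 0 0 0' >/dev/null
python3 -m crank '0 0 0.13 0 0 0;0 0 0.1 0 0 0;0 0 0 0 0 0;0 0 0 0 0 0;0 0 0 0 0 0'
python3 go.py .5 -.31 .0293 .16
```

```text
t: 6.8
tcp_pos: [0.5011, -0.3099, 0.0308]
tool_rot: [0.648, 0.762, -0.0, 0.001]
force: [0.2, -0.3, -3.4]
finger_gap: 0.341
gripper_force: 59.9
shift [ 0.003 -0.026  0.038] turn [0.0006 0.0008 0.0005] tcp [ 0.5011 -0.3099  0.0308] F [ 0.17 -0.3  -3.42] gap 0.341 gf 59.9 t 6.8 q [-0.74  0.77  1.66 -0.    0.71 -0.9 ]
```

```bash

python3 -m crank '0 0 0.03 0 0 0;0 0 0 0 0 0;0 0 0 0 0 0;0 0 0 0 0 0;0 0 0 0 0 0' >/dev/null
python3 -m crank '0 0 0 0 0 0;0 0 0 0 0 0;0 0 0 0 0 0;0 0 0 0 0 0;0 0 0 0 0 0' 0.2 
python3 -m crank '0 0 -0.3 0 0 0;0 0 -0.5 0 0 0;0 0 -0.5 0 0 0;0 0 -0.5 0 0 0;0 0 -0.4 0 0 0' >/dev/null
python3 -m crank '0.04 0.4 0 0 0 0;0.04 0.5 0 0 0 0;0.04 0.6 0 0 0 0;0.04 0.4 0 0 0 0;0 0.1 0 0 0 0' >/dev/null
python3 go.py .5775 -.29 .028 .16
```

```text
t: 7.8
tcp_pos: [0.5007, -0.3097, 0.0291]
tool_rot: [0.648, 0.762, 0.0, 0.0]
force: [0.1, -0.4, -0.2]
finger_gap: 0.602
gripper_force: 0.0
shift [ 0.    -0.09   2.211] turn [0.0008 0.0003 0.0017] tcp [ 0.5809 -0.2894  0.1165] F [ 0.34 -0.25 -0.85] gap 0.597 gf 0.0 t 8.8 q [-0.63  0.7   1.46  0.    0.98 -0.8 ]
```

```bash

python3 -m crank '0 -0.08 0.1 0 0 0;0 0 0.4 0 0 0;0 0 0.5 0 0 0;0 0 0.4 0 0 0;0 0 0.1 0 0 0' >/dev/null
python3 w.py
python3 go.py .5775 -.29 .028 .16
python3 - <<'E'
from h import *
a=cam('side'); cv2.imwrite('pics/g2.png',cv2.resize(a['image'][150:290,280:440],None,fx=3,fy=3)[:,:,::-1])
E
```

```text
F [ 0.021  0.115 -0.086] sem [0.097 0.104 0.183] t 9.9
shift [0.018 0.052 0.733] turn [0.0003 0.0003 0.0005] tcp [ 0.5756 -0.291   0.0573] F [ 0.4  -0.27 -0.38] gap 0.601 gf 0.0 t 9.9 q [-0.64  0.77  1.5  -0.    0.86 -0.8 ]
```

View pics/g2.png

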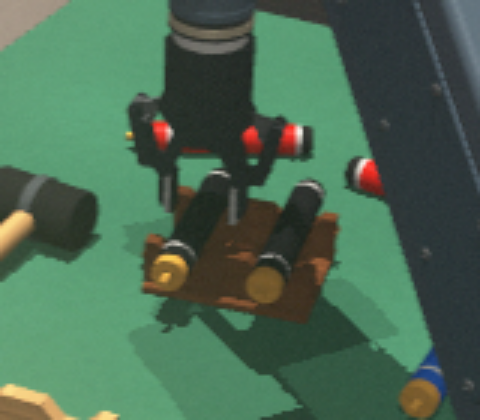

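The fingers at (167,190) and (233,205) straddle the far extension. The near one is back in its notch at (285,245). With nothing held the force reads about 0.

```bash

python3 -m crank '0.02 0.05 0.15 0 0 0;0 0 0.25 0 0 0;0 0 0.2 0 0 0;0 0 0.13 0 0 0;0 0 0 0 0 0' >/dev/null
python3 go.py .5775 -.29 .028 .16
python3 -m crank '0 0 0 0 0 0;0 0 0 0 0 0;0 0 0 0 0 0;0 0 0 0 0 0;0 0 0 0 0 0' -1 60
python3 -m crank '0 0 -0.2 0 0 0;0 0 -0.4 0 0 0;0 0 -0.5 0 0 0;0 0 -0.5 0 0 0;0 0 -0.4 0 0 0' >/dev/null
python3 -m crank '0 0 -0.2 0 0 0;0 0 0 0 0 0;0 0 0 0 0 0;0 0 0 0 0 0;0 0 0 0 0 0'
python3 w.py; python3 go.py .542 .0395 .117 .073
```

```text
shift [-0.023  0.025 -0.047] turn [-0.0013 -0.0013  0.0005] tcp [ 0.5764 -0.2893  0.0261] F [0.47 0.28 1.08] gap 0.597 gf 0.0 t 10.45 q [-0.64  0.82  1.51 -0.    0.82 -0.8 ]
t: 10.95
tcp_pos: [0.5781, -0.2901, 0.0282]
tool_rot: [0.648, 0.762, 0.0, 0.001]
force: [2.5, -0.0, 0.3]
finger_gap: 0.344
gripper_force: 60.0
t: 11.95
tcp_pos: [0.5766, -0.2894, 0.1146]
tool_rot: [0.648, 0.762, -0.0, -0.001]
force: [0.3, 0.3, -1.9]
finger_gap: 0.34
gripper_force: 59.8
F [ 0.033  0.011 -2.242] sem [0.145 0.165 0.096] t 12.55
shift [ 8.27   0.448 -0.031] turn [0.     0.0001 0.0558] tcp [ 0.5773 -0.2899  0.1158] F [ 0.02  0.01 -2.22] gap 0.342 gf 59.8 t 12.55 q [-0.64  0.69  1.47 -0.    0.98 -0.8 ]
```

The second reads about 2.24 N against 3.5 N, so the far one is the lighter. It goes to the stock cradle.

```bash

python3 -m crank '0 0 0 0 0 0.0558;0.2 0 0 0 0 0;0.4 -0.02 0 0 0 0;0.6 -0.03 0 0 0 0;0.65 -0.03 0 0 0 0' >/dev/null
python3 -m crank '0.65 -0.03 0 0 0 0;0.65 -0.03 0 0 0 0;0.65 -0.03 0 0 0 0;0.65 -0.03 0 0 0 0;0.65 -0.03 0 0 0 0' >/dev/null
python3 -m crank '0.65 -0.03 0 0 0 0;0.65 -0.02 0 0 0 0;0.6 0 0 0 0 0;0.5 0 0 0 0 0;0.3 0 0 0 0 0'
python3 -m crank '0.1 0 0 0 0 0;0 0 0 0 0 0;0 0 0 0 0 0;0 0 0 0 0 0;0 0 0 0 0 0' >/dev/null
python3 go.py .542 .0395 .0285 .073
python3 - <<'E'
from h import *
s=cam('side'); t=cam('top')
C=cloud(s); im=s['image']
np.savez('side1.npz',**{k:s[k] for k in('image','depth','R','t','K')})
np.savez('top1.npz',**{k:t[k] for k in('image','depth','R','t','K')})
cv2.imwrite('pics/p1.png',np.hstack([cv2.resize(im[190:340,210:350],None,fx=2.8,fy=2.8),cv2.resize(t['image'][160:310,190:330],None,fx=2.8,fy=2.8)])[:,:,::-1])
E
```

```text
t: 14.05
tcp_pos: [0.5419, 0.0232, 0.1159]
tool_rot: [0.68, 0.734, -0.0, -0.001]
force: [0.2, -0.4, -1.8]
finger_gap: 0.339
gripper_force: 59.8
shift [ 3.960e-01 -1.000e-03  2.179e+00] turn [ 0.0001  0.0001 -0.0007] tcp [0.5432 0.0237 0.1157] F [ 0.39 -0.59 -1.62] gap 0.342 gf 59.8 t 14.55 q [-0.16  0.59  1.74 -0.    0.82 -0.23]
```

View pics/p1.png

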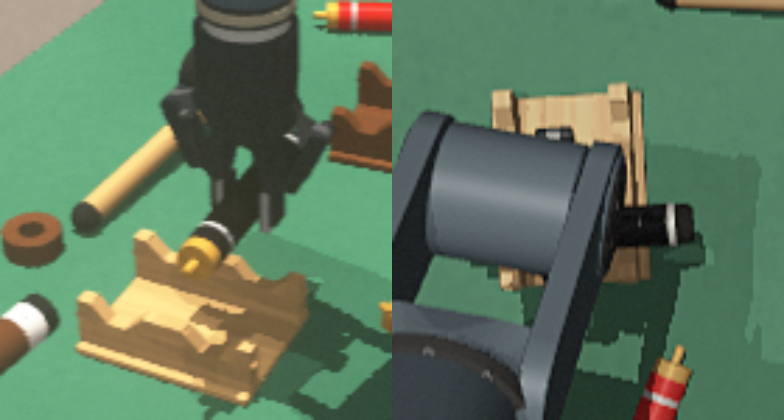

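The crop shows the lighter extension held above the maple cradle, in line with its left notch. Its pin tip is at side pixel of about (274,286).

```bash
python3 - <<'E'
from h import *
s=dict(np.load('side1.npz')); print(plane(s,(210+178/2.8,190+268/2.8),.1365))
t=dict(np.load('top1.npz')); print('bumper end',plane(t,(190+(692-392)/2.8,160+224/2.8),.1365))
E
python3 -m crank '0.2 0 0.2 0 0 0;0.2 0 0.4 0 0 0;0 0 0.4 0 0 0;0 0 0.4 0 0 0;0 0 0.2 0 0 0' >/dev/null
python3 -m crank '0 0 0.15 0 0 0;0 0 0.1 0 0 0;0 0 0.1 0 0 0;0 0 0.05 0 0 0;0 0 0 0 0 0' 
python3 go.py .542 .0395 .0285 .073
```

```text
[0.54294449 0.12489916 0.1365    ]
bumper end [ 0.54609608 -0.06441994  0.1365    ]
t: 15.65
tcp_pos: [0.5419, 0.0404, 0.0358]
tool_rot: [0.681, 0.732, 0.0, 0.0]
force: [0.6, -0.6, -1.6]
finger_gap: 0.338
gripper_force: 59.8
shift [-0.023  0.001  0.182] turn [ 0.0001 -0.     -0.0001] tcp [0.5419 0.0404 0.0358] F [ 0.64 -0.55 -1.55] gap 0.338 gf 59.8 t 15.65 q [-0.13  0.72  1.78  0.    0.64 -0.2 ]
```

```bash

python3 -m crank '0 0 0.05 0 0 0;0 0 0.05 0 0 0;0 0 0.03 0 0 0;0 0 0 0 0 0;0 0 0 0 0 0' 
python3 -m crank '0 0 0.03 0 0 0;0 0 0.02 0 0 0;0 0 0 0 0 0;0 0 0 0 0 0;0 0 0 0 0 0' 
python3 w.py;python3 go.py .542 .0395 .0285 .073
```

```text
t: 16.15
tcp_pos: [0.5418, 0.0405, 0.0305]
tool_rot: [0.681, 0.732, -0.0, -0.0]
force: [-0.2, 0.0, -1.8]
finger_gap: 0.341
gripper_force: 59.8
t: 16.65
tcp_pos: [0.5418, 0.0404, 0.0285]
tool_rot: [0.681, 0.732, 0.0, 0.0]
force: [-0.8, -0.7, -2.1]
finger_gap: 0.34
gripper_force: 59.8
F [-0.029 -0.019 -1.902] sem [0.145 0.173 0.16 ] t 17.25
shift [-0.024  0.002  0.001] turn [0.     0.     0.0001] tcp [0.5418 0.0404 0.0285] F [-0.32 -0.9  -2.33] gap 0.339 gf 59.8 t 17.25 q [-0.13  0.74  1.78 -0.    0.63 -0.2 ]
```

Barely any load is off the wrist yet, so I'll lower a touch more.

```bash

python3 -m crank '0 0 0.02 0 0 0;0 0 0.01 0 0 0;0 0 0 0 0 0;0 0 0 0 0 0;0 0 0 0 0 0' 
python3 w.py;python3 go.py .542 .0395 .0285 .073
```

```text
t: 17.75
tcp_pos: [0.5419, 0.0404, 0.0279]
tool_rot: [0.681, 0.732, 0.0, 0.0]
force: [-1.5, 0.8, 5.3]
finger_gap: 0.342
gripper_force: 60.7
F [-1.023  0.238  5.545] sem [0.099 0.089 0.122] t 18.35
shift [-0.024 -0.001 -0.014] turn [0.0004 0.0001 0.    ] tcp [0.542  0.0405 0.0279] F [-1.03  0.13  6.21] gap 0.339 gf 60.7 t 18.35 q [-0.13  0.74  1.78  0.    0.62 -0.2 ]
```

```bash

python3 -m crank '0 0 0 0 0 0;0 0 0 0 0 0;0 0 0 0 0 0;0 0 0 0 0 0;0 0 0 0 0 0' 0.2 
python3 -m crank '0 0 -0.2 0 0 0;0 0 -0.4 0 0 0;0 0 -0.6 0 0 0;0 0 -0.6 0 0 0;0 0 -0.6 0 0 0' >/dev/null
python3 -m crank '0 0 -0.3 0 0 -0.0558;0 0 0 0 0 0;0 0 0 0 0 0;0 0 0 0 0 0;0 0 0 0 0 0' >/dev/null
python3 go.py .5005 -.3095 .13 .16
```

```text
t: 18.85
tcp_pos: [0.5418, 0.0405, 0.0272]
tool_rot: [0.681, 0.733, -0.0, -0.0]
force: [0.4, 0.2, -0.8]
finger_gap: 0.601
gripper_force: 0.0
shift [-8.477 -2.397  0.109] turn [-0.0013 -0.0004 -0.    ] tcp [0.5411 0.0405 0.1344] F [-0.65  0.59 -0.11] gap 0.602 gf 0.0 t 19.85 q [-0.13  0.56  1.73  0.    0.86 -0.29]
```

```bash

python3 -m crank '-0.3 -0.08 0 0 0 0;-0.5 -0.14 0 0 0 0;-0.65 -0.18 0 0 0 0;-0.65 -0.18 0 0 0 0;-0.65 -0.18 0 0 0 0' >/dev/null
python3 -m crank '-0.65 -0.18 0 0 0 0;-0.65 -0.18 0 0 0 0;-0.65 -0.18 0 0 0 0;-0.65 -0.18 0 0 0 0;-0.65 -0.18 0 0 0 0' >/dev/null
python3 -m crank '-0.65 -0.18 0 0 0 0;-0.65 -0.18 0 0 0 0;-0.5 -0.16 0 0 0 0;-0.4 -0.12 0 0 0 0;-0.28 -0.1 0 0 0 0' >/dev/null
python3 -m crank '0 0 0 0 0 0;0 0 0 0 0 0;0 0 0 0 0 0;0 0 0 0 0 0;0 0 0 0 0 0' >/dev/null
python3 go.py .5005 -.3095 .0285 .16
cat > chk.py <<'E'
from h import *
t=cam('top');s=cam('side')
for nm,c in (('top',t),('side',s)):
  C=cloud(c)
  for k,(x0,x1,y0,y1) in {'stock':(.5,.585,-.1,.17),'job':(.46,.535,-.42,-.19)}.items():
    m=(C[...,0]>x0)&(C[...,0]<x1)&(C[...,1]>y0)&(C[...,1]<y1)&(C[...,2]>.056)&(C[...,2]<.075)
    p=C[m]
    if len(p)<50: print(nm,k,len(p)); continue
    u,_,v=np.linalg.svd(p-p.mean(0),full_matrices=False); d=v[0]*np.sign(v[0][1]); r=(p-p.mean(0))@d
    print(nm,k,len(p),'yaw',np.arctan2(-d[0],d[1]).round(3),'slope',d[2].round(3),(p.mean(0)+d*r.min()).round(4),(p.mean(0)+d*r.max()).round(4),'ztop',np.percentile(p[:,2],90).round(4))
cv2.imwrite('pics/c1.png',np.hstack([t['image'][150:320,190:480],s['image'][170:340,220:440]])[:,:,::-1])
E
python3 chk.py
```

```text
shift [-0.011 -0.028  2.672] turn [-0.     -0.0001  0.0012] tcp [ 0.5015 -0.3089  0.1354] F [ 0.32 -0.03  0.04] gap 0.599 gf 0.0 t 21.85 q [-0.74  0.6   1.61  0.    0.93 -0.9 ]
top stock 966 yaw 0.075 slope 0.001 [ 0.5454 -0.0474  0.0616] [0.5324 0.1266 0.0617] ztop 0.0657
top job 183 yaw 0.136 slope 0.02 [ 0.4964 -0.3024  0.06  ] [ 0.4848 -0.2183  0.0617] ztop 0.0652
side stock 579 yaw 0.072 slope -0.001 [ 0.546  -0.0442  0.0608] [0.5334 0.1312 0.0606] ztop 0.0635
side job 327 yaw 0.16 slope -0.001 [ 0.513  -0.3898  0.061 ] [ 0.4853 -0.2182  0.0607] ztop 0.0638
```

View pics/c1.png

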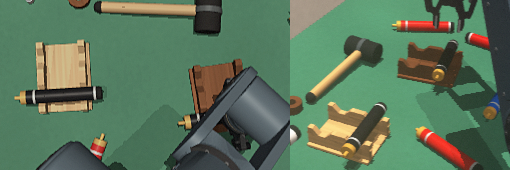

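The lighter extension sits level in the maple notch (top view crop (65,95)), centred at y≈0.041 with yaw 0.073. Now I take the heavier one.

```bash

python3 -m crank '-0.01 -0.03 0.2 0 0 0;0 0 0.4 0 0 0;0 0 0.5 0 0 0;0 0 0.5 0 0 0;0 0 0.4 0 0 0' >/dev/null
python3 -m crank '0 0 0.3 0 0 0;0 0 0.2 0 0 0;0 0 0.15 0 0 0;0 0 0 0 0 0;0 0 0 0 0 0' >/dev/null
python3 go.py .5005 -.3095 .0285 .16
python3 -m crank '0 0 0 0 0 0;0 0 0 0 0 0;0 0 0 0 0 0;0 0 0 0 0 0;0 0 0 0 0 0' -1 70
python3 -m crank '0 0 -0.2 0 0 0;0 0 -0.4 0 0 0;0 0 -0.5 0 0 0;0 0 -0.5 0 0 0;0 0 -0.5 0 0 0' >/dev/null
python3 -m crank '0 0 -0.4 0 0 0;0 0 -0.3 0 0 0;0 0 0 0 0 0.075;0 0 0 0 0 0.074;0 0 0 0 0 0' >/dev/null
python3 w.py; python3 go.py .574 .0964 .129 -.073
```

```text
shift [0.027 0.004 0.03 ] turn [0.0004 0.0004 0.0005] tcp [ 0.5005 -0.3106  0.0297] F [ 0.78 -0.09  0.16] gap 0.596 gf 0.0 t 22.95 q [-0.74  0.77  1.66  0.    0.71 -0.91]
t: 23.45
tcp_pos: [0.5008, -0.3107, 0.0302]
tool_rot: [0.648, 0.762, -0.0, 0.001]
force: [-0.3, 1.8, 6.7]
finger_gap: 0.338
gripper_force: 70.0
F [ 0.047 -0.196 -3.672] sem [0.227 0.095 0.084] t 25.05
shift [10.275  1.097  0.308] turn [-0.     -0.     -0.0001] tcp [ 0.5002 -0.3103  0.1413] F [ 0.43  0.3  -4.15] gap 0.335 gf 69.5 t 25.05 q [-0.74  0.59  1.61  0.    0.94 -0.67]
```

```bash

python3 -m crank '0.2 0.05 0 0 0 0;0.5 0.08 0 0 0 0;0.7 0.08 0 0 0 0;0.7 0.08 0 0 0 0;0.7 0.08 0 0 0 0' >/dev/null
python3 -m crank '0.7 0.08 0 0 0 0;0.7 0.08 0 0 0 0;0.7 0.08 0 0 0 0;0.7 0.08 0 0 0 0;0.7 0.08 0 0 0 0' >/dev/null
python3 -m crank '0.7 0.08 0 0 0 0;0.6 0.08 0.05 0 0 0;0.5 0.06 0.05 0 0 0;0.4 0.06 0.05 0 0 0;0.2 0.05 0.05 0 0 0' >/dev/null
python3 -m crank '0 0 0 0 0 0;0 0 0 0 0 0;0 0 0 0 0 0;0 0 0 0 0 0;0 0 0 0 0 0' >/dev/null
python3 go.py .574 .0964 .131 -.073
cat > al.py <<'E'
from h import *
t=cam('top');s=cam('side')
for nm,c in (('top',t),('side',s)): 
    np.savez(nm+'2.npz',**{k:c[k] for k in('image','depth','R','t','K')})
    C=cloud(c)
    for k,(y0,y1) in {'held':(-.1,.2),'cue':(.21,.32)}.items():
        m=(C[...,0]>.52)&(C[...,0]<.63)&(C[...,1]>y0)&(C[...,1]<y1)&(C[...,2]>.13)&(C[...,2]<.19)
        n,l,st,_=cv2.connectedComponentsWithStats(m.astype(np.uint8))
        for i in range(1,n):
            if st[i,4]<60: continue
            p=C[l==i]; u,_,v=np.linalg.svd(p-p.mean(0),full_matrices=False); d=v[0]*np.sign(v[0][1]); r=(p-p.mean(0))@d
            print(nm,k,len(p),'yaw',np.arctan2(-d[0],d[1]).round(3),'slope',d[2].round(3),(p.mean(0)+d*r.min()).round(4),(p.mean(0)+d*r.max()).round(4),'ztop',np.percentile(p[:,2],90).round(4))
import sys
cv2.imwrite(sys.argv[1],np.hstack([cv2.resize(t['image'][160:290,110:260],None,fx=2.6,fy=2.6),cv2.resize(s['image'][220:350,170:320],None,fx=2.6,fy=2.6)])[:,:,::-1])
E
python3 al.py pics/a1.png
```

```text
shift [ 1.593 -0.008  0.06 ] turn [ 0.      0.     -0.0009] tcp [0.5696 0.0328 0.1334] F [-0.46 -0.2  -3.69] gap 0.339 gf 69.5 t 27.05 q [-0.14  0.59  1.66 -0.    0.9  -0.06]
top held 440 yaw -0.043 slope 0.044 [ 0.5605 -0.0557  0.1617] [0.563  0.0033 0.1643] ztop 0.1679
top cue 791 yaw -0.079 slope 0.025 [0.5845 0.2165 0.1588] [0.5928 0.3208 0.1614] ztop 0.1652
side held 1043 yaw -0.048 slope -0.185 [ 0.5628 -0.0285  0.1817] [0.5707 0.1349 0.151 ] ztop 0.1843
side cue 765 yaw -0.083 slope -0.003 [0.5809 0.2204 0.157 ] [0.5892 0.3201 0.1567] ztop 0.163
```

View pics/a1.png

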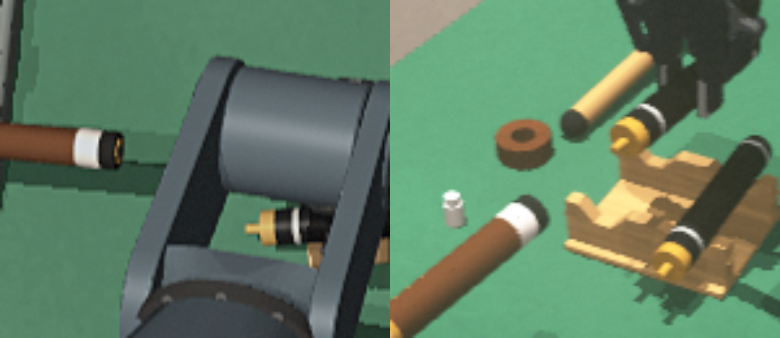

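The top crop shows the butt face with its brass bushing at about (120,150). The side crop shows the held extension's pin tip at about (612,148), still roughly 8 cm short of the cue.

```bash
python3 - <<'E'
from h import *
s=dict(np.load('side2.npz')); t=dict(np.load('top2.npz'))
print('pin tip (side)',plane(s,(170+(612-390)/2.6,220+148/2.6),.1522),'butt (top)',plane(t,(110+120/2.6,160+150/2.6),.15))
C=cloud(t); u=np.arange(120,160)
# cue axis from top image: midpoints of cue columns using depth mask, cast onto z=.15
m=(C[...,2]>.135)&(C[...,2]<.18); m[:195]=0; m[240:]=0
for c in range(125,158,4):
    r=np.flatnonzero(m[:,c]); print(c,plane(t,(c,r.mean()),.15)[:2].round(4),len(r))
m2=(cloud(s)[...,2]>.12)&(cloud(s)[...,2]<.18)
E
python3 -m crank '0.2 0 0.01 0 0 0;0.3 0 0.01 0 0 0;0.2 0 0.01 0 0 0;0.1 0 0.02 0 0 0;0 0 0 0 0 0' >/dev/null
python3 go.py .574 .0964 .131 -.073
```

```text
pin tip (side) [0.57815931 0.13528041 0.1522    ] butt (top) [0.58616833 0.21693471 0.15      ]
125 [0.5898 0.2794] 14
129 [0.5899 0.2714] 14
133 [0.589  0.2634] 15
137 [0.5881 0.2553] 14
141 [0.5872 0.2473] 15
145 [0.5873 0.2393] 15
149 [0.5874 0.2313] 15
153 [0.5855 0.2232] 15
157 [0.5886 0.2153] 8
shift [0.748 0.003 0.003] turn [-0.0002 -0.      0.0009] tcp [0.5717 0.0666 0.1311] F [-0.78  0.17 -3.75] gap 0.338 gf 69.5 t 27.65 q [-0.08  0.6   1.65  0.    0.9  -0.01]
```

```bash

python3 -m crank '0.2 0.02 0 0 0 0;0.2 0.02 0 0 0 0;0.15 0.01 0 0 0 0;0.1 0 0 0 0 0;0.05 0 0 0 0 0' >/dev/null
python3 -m crank '0 0 0 0 0 0;0 0 0 0 0 0;0 0 0 0 0 0;0 0 0 0 0 0;0 0 0 0 0 0' >/dev/null
python3 go.py .576 .0945 .1312 -.073
python3 al.py pics/a2.png >/dev/null
python3 - <<'E'
from h import *
s=dict(np.load('side2.npz')); C=cloud(s); K,Rr,tt=s['K'],s['R'],s['t']
m=((C[...,2]>.125)&(C[...,2]<.18)&(C[...,1]>.215)&(C[...,1]<.31)&(C[...,0]>.5)&(C[...,0]<.65)).astype(np.uint8)
n,l,st,_=cv2.connectedComponentsWithStats(m); i=1+st[1:,4].argmax(); p=np.argwhere(l==i)[:,::-1].astype(float)
# silhouette midline: sample along principal axis, mid of across-extent
c=p.mean(0); v=np.linalg.svd(p-c,full_matrices=False)[2]; a=(p-c)@v[0]; b=(p-c)@v[1]
for q in np.linspace(np.percentile(a,15),np.percentile(a,85),6):
    k=abs(a-q)<1.5; mid=c+v[0]*q+v[1]*(b[k].min()+b[k].max())/2; print(plane(s,mid,.15)[:2].round(4), round(b[k].max()-b[k].min(),1))
E
```

```text
shift [ 0.037 -0.003  0.004] turn [ 0.     -0.     -0.0004] tcp [0.576  0.093  0.1313] F [-0.19  0.08 -3.96] gap 0.336 gf 69.5 t 28.65 q [-0.03  0.6   1.63  0.    0.91  0.04]
[0.5884 0.229 ] 15.1
[0.5885 0.2424] 15.6
[0.5897 0.255 ] 15.8
[0.5908 0.2674] 15.8
[0.5918 0.2796] 15.8
[0.5929 0.2916] 15.6
```

View pics/a2.png

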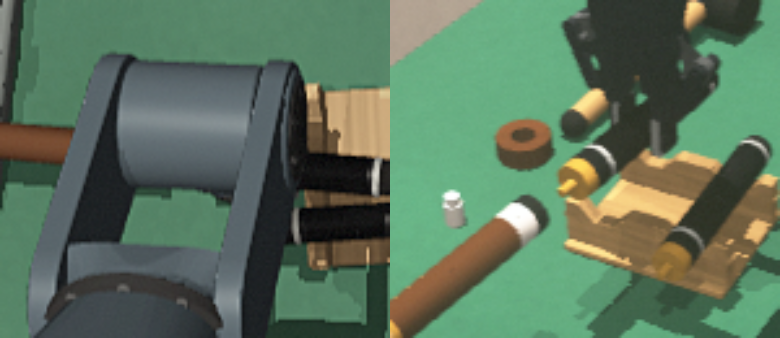

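The side crop shows the pin tip at about (560,190), in line with the cue, whose near end rim is at (545,205). A visible gap remains.

```bash
python3 - <<'E'
from h import *
s=dict(np.load('side2.npz'))
print(plane(s,(170+170/2.6,220+190/2.6),.150), [plane(s,(170+(x-390)/2.6,220+y/2.6),.150)[:2].round(4) for x,y in((577,178),(535,210))])
C=cloud(s); im=s['image'].astype(int)
# brass pin/collar mask: saturated yellow near the tip
hsv=cv2.cvtColor(s['image'],cv2.COLOR_RGB2HSV); m=(hsv[...,0]>15)&(hsv[...,0]<32)&(hsv[...,1]>130)&(hsv[...,2]>90)&(C[...,2]>.12)&(C[...,2]<.18)&(C[...,1]>.15)&(C[...,1]<.21)
p=C[m]; u=np.argwhere(m)
o=p[:,1]>np.percentile(p[:,1],80); print(len(p),'pin pts',p[o].mean(0).round(4),'max y',p[:,1].max().round(4),'pin px cast',plane(s,u[o].mean(0)[::-1],.15).round(4))
t=dict(np.load('top2.npz')); C=cloud(t); m=(C[...,2]>.155)&(C[...,2]<.175)&(C[...,1]<.0)&(C[...,1]>-.1)&(C[...,0]>.55)&(C[...,0]<.6); p=C[m]; print('tail top z',len(p),np.percentile(p[:,2],[50,90,95]).round(4),p.mean(0).round(4))
E
```

```text
[0.58459255 0.19413766 0.15      ] [array([0.5819, 0.1764]), array([0.5869, 0.2217])]
187 pin pts [0.5806 0.1874 0.1499] max y 0.1967 pin px cast [0.5805 0.1875 0.15  ]Traceback (most recent call last):
  File "<stdin>", line 9, in <module>
    return _quantile_unchecked(
        a, q, axis, out, overwrite_input, method, keepdims, weights)
    return _ureduce(a,
                    func=_quantile_ureduce_func,
    ...<5 lines>...
                    overwrite_input=overwrite_input,
                    method=method)
    r = func(a, **kwargs)
    result = _quantile(arr,
                       quantiles=q,
    ...<2 lines>...
                       out=out,
                       weights=wgt)
    slices_having_nans = np.isnan(arr[-1, ...])
                                  ~~~^^^^^^^^^
IndexError: index -1 is out of bounds for axis 0 with size 0
```

```bash

python3 -m crank '0 0.03 0 0 0 0;0 0 0 0 0 0;0 0 0 0 0 0;0 0 0 0 0 0;0 0 0 0 0 0' >/dev/null
python3 -m crank '0 0 0 0 0 0;0 0 0 0 0 0;0 0 0 0 0 0;0 0 0 0 0 0;0 0 0 0 0 0' 
python3 - <<'E'
from h import *
print(manip.sign_off())
E
```

```text
t: 29.75
tcp_pos: [0.5772, 0.0931, 0.1313]
tool_rot: [0.733, 0.681, 0.0, 0.0]
force: [1.0, -0.3, -3.8]
finger_gap: 0.336
gripper_force: 69.5
the job is handed in; nothing more can be done
None
```

Job handed in at 29.75 s, verdict not shown: the lighter extension (about 2.2 N) lies released in the maple cradle's left notch, and the heavier one (about 3.6 N) is held in line with the cue, its pin measured about 2 cm short of the butt face.

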